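# Warm a jar: seat it and flip the warmer's rocker

### The arm

A 6-joint arm with a two-finger parallel gripper is mounted at the origin on the work surface. World frame = base frame: x ahead of the robot, y to its left, z up, the work surface at z = 0. Lengths are in mm, angles in rad, forces in N, time in s.
With the tool pointing down it reaches from about 250 to 775 mm from the base axis. Payload 8.9 kg.
Tool frame: the origin (TCP) lies at the very end of the fingers, on their centre line; the grasp point (between the pads) lies behind it (r.pinch_z is the z of the grasp point in the tool frame, in mm); z points along the fingers, y is the line along which they close (so a half turn about z gives the same grasp; the last joint's range is limited). The gripper opens to 85 mm and grips with 20 to 120 N. Pads are 22 mm wide; open, the fingers measure 114 mm over their backs; the gripper's body (76 mm by 85 mm) begins 54 mm behind the grasp point. The pads swing forward as they close: fully open they stand 13 mm farther back than shut.
Start: joints at [-1.463, 0.291, -0.153, 1.127, 0, 1.431], TCP at [128.26, -509.09, 231.305] pointing down, gripper open.
Joint ranges: [-2.52, 2.52], [-0.91, 1.74], [-1.3, 1.37], [-1.96, 2.02], [-1.52, 1.47], [-3.14, 3.14]. Speed limits (rad/s): [2.22, 2.22, 2.79, 3.14, 3.14, 3.14].

### API

Orientations are given as [roll, pitch, yaw] about the fixed x, y, z axes, in that order (R = Rz(yaw) Ry(pitch) Rx(roll)).
In Python, from bench import r gives the robot as it stands.
- The arm moves only by the tool jog_arm, never from a script. Its argument "series" is a list of rows, each a list of 6 numbers: the shift along the tool's x, y, z in m, then the turn, a rotation vector about the tool's x, y, z in rad. A call has 1 to 8 rows; each row is the pose to reach, as a shift and turn from the pose commanded when the call began, along the tool's axes at that moment; what a row does not reach only later rows make up. A row lasts 1/12 s, in which the tool goes at most 41.7 mm and 7.16 degrees, less where a joint would pass 70% of its speed; a pose out of reach is approached as far as the arm can. A call with a gripper value outside its range is refused whole. "fingers" is the opening, from 0 (shut) to 1 (fully open), set as the call begins (left out, the last holds). The fingers move at their own pace and stop on an object; "newtons" is the grip in N (left out, the last holds). Time passes only in rows, so rows that repeat a pose let the fingers close. It gives the time, the measured TCP pose, the force, the opening and the grip force at its end, in the units of the state.
- r.read_state(): the state, without advancing time (a new reading comes with each control period).
- r.camera(name): name is "side" or "top"; returns a dict with "frame" (384x512x3 uint8, red, green, blue), "range_z" (384x512 float32, mm along the optical axis (not along the pixel's ray), 0 where there is no reading), "fov_y" (degrees; the focal length in pixels is half the picture's height over the tangent of half this angle, whatever the lens; pixels are square), "cx", "cy" (the principal point, pixels), "eye" and "rotation" of the camera in the world. Camera axes: x right, y up, looking along -z (the intrinsics and any distortion apply to the point x, -y, -z); pixel columns grow to the right and rows downward; lengths in mm; the calibration is good to about 2 mm. A picture is of the moment at which its call begins.
- r.hand_in(): hands the job in; it is judged then, once.
The state is a dict: "t": time; "q": joint angles; "joint_velocities": joint speeds; "tau": joint torques, N m; "tcp_pos": TCP position; "tool_rot": TCP orientation; "contact_force": force on the tool from outside, world axes, zero at the start; "wrist_torque": the same for the moment, N m; "opening": finger opening in mm; "grip_force": force on a finger pad.
Only numpy, scipy, OpenCV 4.12 (cv2) and the standard library are available. Lean on these libraries where they do the work, as an engineer would, in place of code of your own. Each camera call takes 0.05 s, during which the arm holds its last target. There are 200 camera calls.

### The job

Put the squat, black-lidded jar upright into the round well of the jar warmer, lower it gently all the way to the bottom and let go of it. Then switch the warmer on: flip its rocker over with a gentle fingertip push on the raised end, feeling for the rocker rather than ramming it, and leave it on with the jar still in the well. Do not shift the tin or the spice bottle.

Things in the scene. Friction and masses are not known exactly. Their poses are not given: they have to be found in the camera images.
- jar: (Sizes in mm.) Squat round jar, 85 high, 0.22 kg: reddish body 58 across up to 50 above its underside, tapering to 50 at 58; black lid 56 across from 58 to 85. Loose, upright, among the tin and the spice bottle (the three swap places). Origin: centre of its underside, z up.
- warmer: (mm) Jar warmer: fixed white box 160 (its x) by 260 (y) by 70 high. Origin: centre of its underside; x points away from the robot at yaw 0, y left, z up. Round well in the +y half; rocker switch on a grey module in the -y half; fixed steel dial (26 across, 14 high) on top at x 52, y -30. Finger or arm must press on it, switch included, with less than 18 N: more breaks it.
- well_floor (a point): Centre of the warmer's well floor, 37 mm below its flat top; axes as the warmer's. The well is 62 across (2 mm play all round the jar) with a 3 chamfer at its mouth. The seated jar's underside is at this point and its lid stands 48 above the flat top.
- push_point (a point): Nominal spot to push straight down: near the edge of the rocker's raised end, 21 mm from the pivot towards the warmer's -x, 30 mm above the warmer's flat top. It is a point of the warmer, NOT of the switch: the height-adjustable switch module stands up to 10 mm lower or higher than nominal, different each time (pushing does not move it), so the rocker's real height must be felt or seen.
- rocker (a joint): Black rocker paddle, mm: 46 (along warmer x) by 28 by 8 thick, pivot at warmer x 0, y -80, along y. 0 = off (-x end raised 4.6), 0.4 rad = on (-x end down). Over-centre: the raised end resists about 6 N, then ever less; past 0.2 rad (4.6 mm of push from first touch) it snaps to 0.4 by itself within 0.3 s. A 20 mm wide flat fingertip meets the hard stop after about 7 mm of push.
- can: Tin with a blue label, 66 mm across and 105 mm high, 0.42 kg, loose, a bystander. Origin: centre of its underside.
- spice: Slim capped spice bottle, 42 mm across and 112 mm high, 0.14 kg, loose, a bystander. Origin: centre of its underside.
Things that resemble listed ones, but are neither listed nor needed, are in the scene too. What is shaped like the jar but pink is not meant.

How it is judged (in metres and radians):
On the way, in this order (a step that is already met when the one before it is completed fails the run):
1. the jar stands upright on the bottom of the warmer's well, released (horizontal distance between jar and well_floor below 0.006 m and z of jar in the frame of well_floor below 0.005 m and angle between jar's own z axis and vertical below 0.08 rad and contact force between the fingers and jar below 0.2 N), for 0.2 s.
2. the rocker is flipped over to on (value of joint rocker above 0.32 rad), for 0.2 s.
At the end, for the whole second after the job is handed in: The jar stands upright (within 0.08 rad) in the well, its underside within 5 mm of the well floor and within 6 mm of its centre, let go and at rest; the rocker is on (past 0.32 rad) (all of step 1 and linear speed of jar below 0.02 m/s and value of joint rocker above 0.32 rad); the robot touches nothing.
It fails at once if the finger or arm presses on the warmer or its switch with more than 18 N (contact force between any of the fingers, the arm and warmer above 18 N).
It fails at once if the jar is dropped or slammed into the well (it moves faster than 0.35 m/s inside it) (horizontal distance between jar and well_floor below 0.02 m and z of jar in the frame of well_floor below 0.03 m and linear speed of jar above 0.35 m/s).
It fails at once if the tin or the spice bottle is shifted by more than 30 mm (distance of any of can, spice from where it was at the start of the episode above 0.03 m).
It also fails if it takes over 56 s, if anything falls off the work surface, if the arm or the gripper's body presses on something with over 40 N, if the wrist force passes 120 N, or if a joint passes its speed limit or range.

## Working session

There is one attempt and no reset: what is moved stays moved. The work goes in short steps, Python scripts to look and compute and a tool call to move; the robot and the scene stay as the last step left them, time stands still between calls to the robot, and variables do not carry over. Pictures are saved under pics/ and viewed, at most 10 in all, crops included, and the job is handed in when it is done.

Besides the shell and the picture viewer there is one more tool, called after ">>>" as a command line: name --pt "numbers of a row" for each row, then --argument value for the rest. jog_arm: Moves the arm, as the interface text tells. Its arguments: {"type":"object","properties":{"series":{"type":"array","items":{"type":"array","items":{"type":"number"}}},"fingers":{"type":"number"},"newtons":{"type":"number"}},"required":["series"]}

```bash
ls; mkdir -p pics; python3 - <<'E'
from bench import r
import cv2, numpy as np
s=r.read_state(); print({k:np.round(v,3).tolist() for k,v in s.items()}, r.pinch_z)
ims=[]
for n in("side","top"):
    c=r.camera(n); np.savez(f"{n}.npz",**c)
    print(n,{k:np.round(c[k],3).tolist() for k in c if k not in("frame","range_z")}, [k for k in c])
    cv2.imwrite(f"pics/{n}0.png",c["frame"][:,:,::-1])
E
```

```text
pics
{'t': 0.0, 'q': [-1.463, 0.291, -0.154, 1.127, -0.0, 1.431], 'joint_velocities': [0.001, 0.001, -0.002, -0.0, 0.002, -0.0], 'tau': [0.002, -53.715, 33.137, 0.016, -0.0, 0.0], 'tcp_pos': [128.211, -508.646, 230.736], 'tool_rot': [-3.14, -0.0, 0.247], 'contact_force': [0.705, -0.203, -0.071], 'wrist_torque': [0.042, -0.001, -0.012], 'grip_force': 0.0, 'opening': 85.763} -18.700000000000003
side {'fov_y': 49.206, 'cx': 253.815, 'cy': 193.676, 'eye': [169.449, 538.232, 856.867], 'rotation': [0.676, 0.015, -2.537]} ['frame', 'range_z', 'fov_y', 'cx', 'cy', 'eye', 'rotation']
top {'fov_y': 56.242, 'cx': 253.765, 'cy': 188.115, 'eye': [409.137, 28.913, 989.768], 'rotation': [0.103, 0.018, -1.569]} ['frame', 'range_z', 'fov_y', 'cx', 'cy', 'eye', 'rotation']
```

View pics/side0.png

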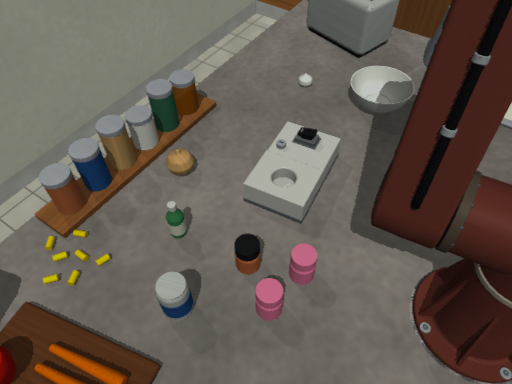

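View pics/top0.png

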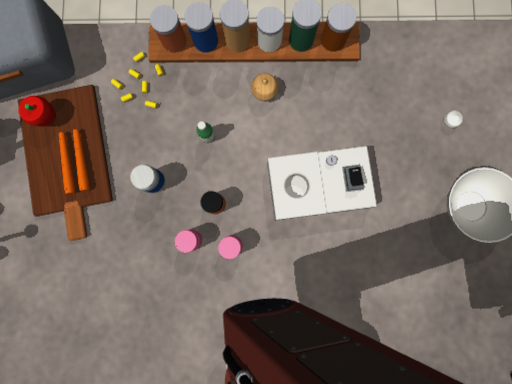

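The top view shows the jar's black lid at (213,202), with pink jars at (187,241) and (230,247), the spice bottle at (205,130) and the tin at (147,179). The warmer is centred at about (322,182), with the well at (297,186), the rocker at (354,178) and the dial at (332,160). The side view has the jar at (247,253) and the well at (284,178).

```bash
cat > h.py <<'E'
import numpy as np, cv2
from scipy.spatial.transform import Rotation as R
def cloud(c):
    f=192/np.tan(np.radians(float(c["fov_y"]))/2)
    v,u=np.mgrid[:384,:512]; z=c["range_z"].astype(float)
    p=np.stack([(u-c["cx"])/f*z,-(v-c["cy"])/f*z,-z],-1)
    P=p@R.from_euler("xyz",c["rotation"]).as_matrix().T+c["eye"]
    P[z==0]=np.nan; return P
def circ(xy):
    A=np.c_[2*xy,np.ones(len(xy))]; s=np.linalg.lstsq(A,(xy**2).sum(1),rcond=None)[0]
    return s[:2],np.sqrt(s[2]+s[:2]@s[:2])
def circle_of(P,m):  # enclosing outline of mask
    m=m.astype(np.uint8); n,l,st,_=cv2.connectedComponentsWithStats(m)
    m=l==1+np.argmax(st[1:,4]); q=P[m]; (c,rad)=cv2.minEnclosingCircle(q[:,:2].astype(np.float32))
    return np.round(c,1),round(rad,1),np.round(np.median(q,0),1),m.sum()
E
python3 - <<'E'
from h import *
for n in("top","side"):
    c=np.load(n+".npz"); P=cloud(c); hsv=cv2.cvtColor(c["frame"],cv2.COLOR_RGB2HSV); Z=P[...,2]; V=hsv[...,2]
    tb=(np.abs(P[...,0]-450)<150)&(np.abs(P[...,1])<350)
    print(n,"table z",np.nanmedian(Z[tb&(Z<15)]))
    jx=[(213,202),(247,247)][n=="side"]; 
    for nm,(u,v) in dict(jar=jx,can=[(147,178),(173,283)][n=="side"],spice=[(204,128),(171,206)][n=="side"],p1=[(187,241),(269,288)][n=="side"],p2=[(230,247),(303,254)][n=="side"]).items():
        z0=Z[v,u]; yy,xx=np.mgrid[:384,:512]
        m=(np.abs(Z-z0)<5)&(np.hypot(xx-u,yy-v)<25)
        print(nm,circle_of(P,m))
    # warmer top
    w=(np.abs(Z-70)<5)&(hsv[...,1]<50)&(V>120)&(np.abs(P[...,0]-450)<200)&(P[...,1]<50)&(P[...,1]>-300)
    k,l,st,_=cv2.connectedComponentsWithStats(w.astype(np.uint8)); w=l==1+np.argmax(st[1:,4])
    (cx,sz,a)=cv2.minAreaRect(P[w][:,:2].astype(np.float32)); box=cv2.boxPoints((cx,sz,a))
    print("warmer",cx,sz,a,"z",np.median(Z[w]),w.sum()); print(np.round(box,1))
    # rocker: dark and high in the warmer area
    d=(V<70)&(Z>72)&(np.hypot(P[...,0]-cx[0],P[...,1]-cx[1])<150)
    q=P[d&(P[...,1]<cx[1]+20)]; print("rocker",len(q),np.round(np.percentile(q,[2,50,98],axis=0),1).tolist())
    # well floor
    f=(np.abs(Z-33)<6)&(np.hypot(P[...,0]-cx[0],P[...,1]-cx[1])<100)
    fl=f&(np.hypot(P[...,0]-cx[0],P[...,1]-cx[1]-60)<50)
    print("floor",circle_of(P,fl))
E
```

```text
top table z -1.5044377529594044
jar (array([467.9, 155.2]), 27.8, array([467.3, 154.3,  83.4]), np.int64(375))
can (array([529.9, 326.8]), 30.4, array([528.7, 326.6, 103.4]), np.int64(449))
spice (array([658.3, 178. ]), 10.4, array([657.7, 176.1, 110.1]), np.int64(49))
p1 (array([368.5, 218.2]), 27.8, array([369.2, 217.8,  83.2]), np.int64(384))
p2 (array([353.2, 107.7]), 27.7, array([352.5, 107.5,  83.1]), np.int64(385))
warmer (520.0801391601562, -127.83427429199219) (160.30711364746094, 259.5355224609375) 7.455935478210449 z 68.59491043162126 5144
[[ 423.8   -9.6]
 [ 457.4 -266.9]
 [ 616.4 -246.1]
 [ 582.7   11.2]]
rocker 223 [[508.4, -221.2, 78.6], [528.9, -205.6, 101.2], [554.4, -187.5, 107.3]]
floor (array([512.3, -64.6]), 30.5, array([513.5, -66. ,  31.8]), np.int64(394))
side table z -0.6503798573030508
jar (array([466.2, 157.1]), 29.1, array([465. , 158.8,  84.1]), np.int64(476))
can (array([528.4, 327.8]), 30.7, array([527.2, 329.3, 104.4]), np.int64(690))
spice (array([656.2, 181.3]), 10.7, array([655.1, 182.1, 110.7]), np.int64(65))
p1 (array([366.5, 220.8]), 28.2, array([366. , 221.8,  84.3]), np.int64(574))
p2 (array([350.9, 109.8]), 28.5, array([350.6, 111.8,  84.3]), np.int64(489))
warmer (517.5856323242188, -125.84138488769531) (161.44496154785156, 263.3119201660156) 7.269128799438477 z 68.77935501738261 3720
[[ 420.9   -5.5]
 [ 454.2 -266.7]
 [ 614.3 -246.2]
 [ 581.    15. ]]
rocker 247 [[497.8, -219.7, 73.6], [522.9, -195.8, 96.9], [548.3, -184.4, 106.3]]
floor (array([516.3, -75. ]), 25.9, array([517.9, -76.4,  32. ]), np.int64(188))
```

>>> jog_arm --pt "0.2 -0.225 0 0 0 0.117" --pt "0.2 -0.225 0 0 0 0.117" --pt "0.2 -0.225 0 0 0 0.117" --pt "0.2 -0.225 0 0 0 0.117" --pt "0.2 -0.225 0 0 0 0.117" --pt "0.2 -0.225 0 0 0 0.117" --pt "0.2 -0.225 0 0 0 0.117" --pt "0.2 -0.225 0 0 0 0.117" --fingers 1 --newtons 30

```text
t: 0.77
tcp_pos: [268.1, -237.1, 231.1]
tool_rot: [-3.139, -0.0, 0.133]
contact_force: [0.6, -0.1, -0.4]
opening: 85.4
grip_force: 0.0
```

```bash
python3 - <<'E'
from h import *
# well rim in each view: cast hole outline onto the warmer top plane
for n in("top","side"):
    c=np.load(n+".npz"); P=cloud(c); Z=P[...,2]; zt=68.7
    D=P-c["eye"]; Q=c["eye"]+D*((zt-c["eye"][2])/D[...,2])[...,None]   # ray hit on top plane
    g=np.array([512,-65])
    near=np.hypot(Q[...,0]-g[0],Q[...,1]-g[1])<45
    hole=near&(Z<zt-3.5); k,l,st,_=cv2.connectedComponentsWithStats(hole.astype(np.uint8)); m=(l==1+np.argmax(st[1:,4])).astype(np.uint8)
    ct=max(cv2.findContours(m,0,cv2.CHAIN_APPROX_NONE)[0],key=len)[:,0]
    xy=Q[ct[:,1],ct[:,0],:2]; print(n,circ(xy),cv2.minEnclosingCircle(xy.astype(np.float32)),st[1:,4].max())
    # rocker dark pixels heights along warmer x
    w=[(520.1,-127.8),(517.6,-125.8)][n=="side"]; a=0.1299; dx,dy=P[...,0]-w[0],P[...,1]-w[1]
    X=np.cos(a)*dx+np.sin(a)*dy; Y=-np.sin(a)*dx+np.cos(a)*dy
    d=(np.abs(Y+80)<10)&(np.abs(X)<30)&(Z>75)
    for x in range(-28,28,4):
        q=Z[d&(X>=x)&(X<x+4)]; print(x,len(q),np.round(np.median(q),1) if len(q) else "",end="; ")
    print()
from bench import r
print(np.round(r.read_state()["tcp_pos"],1),r.read_state()["tool_rot"])
E
```

```text
top (array([510.71429755, -63.23033781]), np.float64(30.029566265913754)) ((510.1292724609375, -63.11489486694336), 32.81023406982422) 456
-28 14 83.3; -24 18 101.5; -20 15 104.3; -16 13 104.5; -12 12 102.7; -8 14 102.9; -4 14 101.5; 0 13 101.2; 4 11 100.0; 8 14 98.5; 12 12 98.3; 16 12 97.6; 20 8 95.6; 24 11 83.2; 
side (array([508.09354938, -59.87768785]), np.float64(29.403878887018422)) ((508.2987976074219, -60.28465270996094), 30.89826774597168) 359
-28 11 84.8; -24 20 98.5; -20 16 97.0; -16 9 104.1; -12 8 103.9; -8 8 102.9; -4 10 101.8; 0 7 101.4; 4 7 98.9; 8 10 98.8; 12 8 98.5; 16 8 96.4; 20 5 96.3; 24 4 82.7; 
[ 268.1 -237.1  231.1] [-3.13931324e+00 -4.13401159e-04  1.33013036e-01]
```

>>> jog_arm --pt "0.17 -0.25 0 0 0 0" --pt "0.17 -0.25 0 0 0 0" --pt "0.17 -0.25 0 0 0 0" --pt "0.17 -0.25 0 0 0 0" --pt "0.17 -0.25 0 0 0 0" --pt "0.17 -0.25 0 0 0 0" --pt "0.17 -0.25 0 0 0 0" --pt "0.17 -0.25 0 0 0 0"

```text
t: 1.43
tcp_pos: [405.2, 32.1, 231.2]
tool_rot: [-3.14, -0.001, 0.134]
contact_force: [-1.0, -0.1, -0.0]
opening: 85.0
grip_force: 0.0
```

>>> jog_arm --pt "0.078 -0.114 0.06 0 0 0" --pt "0.078 -0.114 0.06 0 0 0" --pt "0.078 -0.114 0.06 0 0 0" --pt "0.078 -0.114 0.06 0 0 0" --pt "0.078 -0.114 0.06 0 0 0" --pt "0.078 -0.114 0.06 0 0 0" --pt "0.078 -0.114 0.06 0 0 0" --pt "0.078 -0.114 0.06 0 0 0"

```text
t: 2.1
tcp_pos: [467.1, 141.5, 171.8]
tool_rot: [-3.134, -0.0, 0.14]
contact_force: [0.1, 0.1, 0.0]
opening: 85.7
grip_force: 0.0
```

```bash
python3 - <<'E'
from bench import r
import cv2, numpy as np
print(r.read_state()["tcp_pos"],r.read_state()["tool_rot"])
c=r.camera("side"); np.savez("side1.npz",**c)
b=r.camera("top"); np.savez("top1.npz",**b)
a=cv2.resize(c["frame"][140:340,150:400],None,fx=1.6,fy=1.6); d=cv2.resize(b["frame"][100:300,130:380],None,fx=1.6,fy=1.6)
cv2.imwrite("pics/a1.png",np.hstack([a,d])[:,:,::-1])
E
```

```text
[467.11603654 141.48331131 171.80233496] [-3.13427635e+00 -2.71234899e-04  1.40424039e-01]
```

View pics/a1.png

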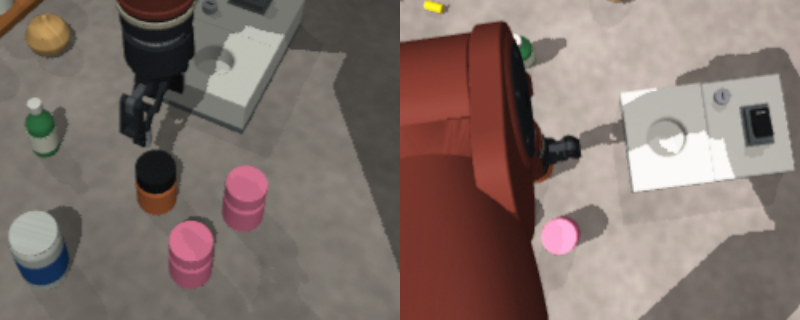

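The side crop shows the open gripper above and behind the jar (lid at crop (155,172)). In the top crop the arm hides the jar, and the well is visible at (668,137). Next I'll check whether the arm has settled.

>>> jog_arm --pt "0 0 0 0 0 0" --pt "0 0 0 0 0 0"

```text
t: 2.37
tcp_pos: [467.4, 141.9, 171.8]
tool_rot: [-3.134, -0.001, 0.141]
contact_force: [-0.7, -0.2, -0.1]
opening: 85.3
grip_force: 0.0
```

>>> jog_arm --pt "0.002 -0.014 0.0 -0.007 0 0.01" --pt "0.002 -0.014 0.03 -0.007 0 0.01" --pt "0.002 -0.014 0.06 -0.007 0 0.01" --pt "0.002 -0.014 0.08 -0.007 0 0.01" --pt "0.002 -0.014 0.1 -0.007 0 0.01" --pt "0.002 -0.014 0.112 -0.007 0 0.01" --pt "0.002 -0.014 0.119 -0.007 0 0.01" --pt "0.002 -0.014 0.119 -0.007 0 0.01"

```text
t: 3.03
tcp_pos: [468.0, 146.1, 51.3]
tool_rot: [-3.131, 0.002, 0.147]
contact_force: [-0.6, -0.3, -0.2]
opening: 85.4
grip_force: 0.0
```

>>> jog_arm --pt "0 0 0 0 0 0" --pt "0 0 0 0 0 0" --pt "0 0 0 0 0 0" --pt "0 0 0 0 0 0" --pt "0 0 0 0 0 0" --pt "0 0 0 0 0 0" --pt "0 0 0 0 0 0" --pt "0 0 0 0 0 0" --fingers 0 --newtons 30

```text
t: 3.7
tcp_pos: [469.9, 146.7, 53.8]
tool_rot: [-3.13, -0.003, 0.148]
contact_force: [-0.9, 2.6, 5.3]
opening: 56.3
grip_force: 30.5
```

```bash
python3 - <<'E'
from bench import r
import cv2, numpy as np
s=r.read_state(); print({k:np.round(v,3).tolist() for k,v in s.items()})
c=r.camera("side"); np.savez("side2.npz",**c)
b=r.camera("top"); np.savez("top2.npz",**b)
a=cv2.resize(c["frame"][140:340,150:400],None,fx=1.6,fy=1.6); d=cv2.resize(b["frame"][100:300,130:380],None,fx=1.6,fy=1.6)
cv2.imwrite("pics/a2.png",np.hstack([a,d])[:,:,::-1])
E
```

```text
{'t': 3.7, 'q': [0.147, 0.408, -0.506, 0.654, 0.011, 3.141], 'joint_velocities': [0.0, -0.0, -0.0, 0.001, 0.001, 0.0], 'tau': [-1.348, -51.128, 23.837, -0.12, -0.865, 0.0], 'tcp_pos': [469.92, 146.743, 53.771], 'tool_rot': [-3.13, -0.003, 0.148], 'contact_force': [-0.889, 2.608, 5.277], 'wrist_torque': [0.637, 0.151, 0.023], 'grip_force': 30.525, 'opening': 56.265}
```

View pics/a2.png

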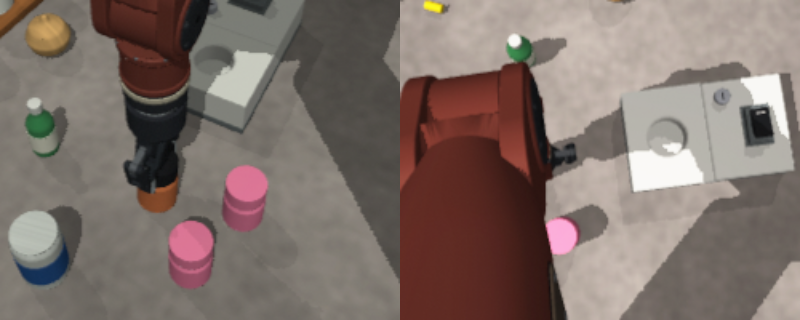

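The side crop shows the jar gripped by its lid: orange body at crop (157,193), fingers at (152,165). Joint 6 is at its limit, which is why the arm fell short in y. The grip itself is good, so I'll lift and carry the jar.

>>> jog_arm --pt "0 0 -0.02 0 0 0" --pt "0 0 -0.05 0 0 0" --pt "0 0 -0.08 0 0 0" --pt "0 0.01 -0.1 0 0 0" --pt "0 0.03 -0.1 0 0 0" --pt "0 0.06 -0.1 0 0 0" --pt "0 0.08 -0.1 0 0 0" --pt "0 0.1 -0.1 0 0 0"

```text
t: 4.47
tcp_pos: [483.9, 44.9, 152.2]
tool_rot: [-3.132, -0.001, 0.147]
contact_force: [0.1, -0.4, -2.4]
opening: 56.0
grip_force: 32.5
```

>>> jog_arm --pt "0.004 0.03 0 0 0 0" --pt "0.008 0.06 0 0 0 0" --pt "0.008 0.085 0 0 0 0" --pt "0.008 0.1 0 0 0 0" --pt "0.008 0.11 0 0 0 0" --pt "0.008 0.111 0 0 0 0" --pt "0.008 0.111 0 0 0 0" --pt "0.008 0.111 0 0 0 0"

```text
t: 5.13
tcp_pos: [507.6, -61.6, 150.3]
tool_rot: [-3.131, 0.0, 0.148]
contact_force: [-0.1, 0.2, -2.3]
opening: 56.0
grip_force: 32.5
```

```bash
python3 - <<'E'
from bench import r
import cv2, numpy as np
s=r.read_state(); print({k:np.round(v,3).tolist() for k,v in s.items() if k in("q","tcp_pos","tool_rot","contact_force","opening")})
c=r.camera("side"); np.savez("side3.npz",**c)
b=r.camera("top"); np.savez("top3.npz",**b)
a=cv2.resize(c["frame"][90:240,210:390],None,fx=2.2,fy=2.2); d=cv2.resize(b["frame"][100:250,210:390],None,fx=2.2,fy=2.2)
cv2.imwrite("pics/a3.png",np.hstack([a,d])[:,:,::-1])
E
```

```text
{'q': [-0.27, 0.33, -0.323, 0.923, 0.01, 2.724], 'tcp_pos': [507.56, -61.568, 150.342], 'tool_rot': [-3.131, 0.0, 0.148], 'contact_force': [-0.083, 0.177, -2.297], 'opening': 55.951}
```

View pics/a3.png

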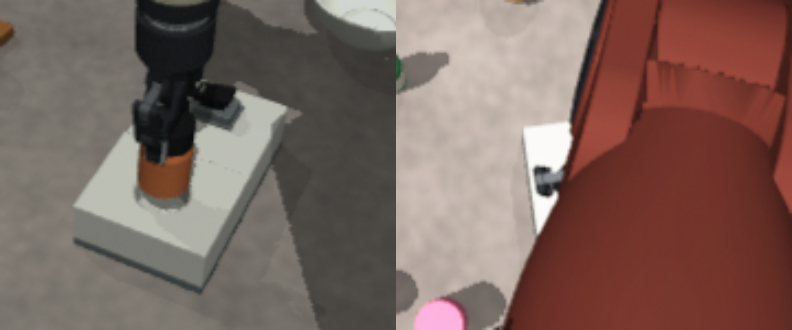

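The side crop shows the jar (165,170) hovering above the well, with the mouth showing at (165,195). I'll fit the jar's body circle and compare it with the well in the same camera.

```bash
cat > jf.py <<'E'
from h import *
from scipy.optimize import least_squares
def jarfit(fn,g,zr):
    c=np.load(fn); P=cloud(c); h=cv2.cvtColor(c["frame"],cv2.COLOR_RGB2HSV)
    m=(h[...,0]<14)&(h[...,1]>120)&(h[...,2]>60)&(np.hypot(P[...,0]-g[0],P[...,1]-g[1])<45)
    m&=(P[...,2]>zr[0])&(P[...,2]<zr[1]); m=cv2.erode(m.astype(np.uint8),np.ones((3,3)))>0
    q=P[m]; f=lambda s:np.hypot(q[:,0]-s[0],q[:,1]-s[1])-29
    s=least_squares(f,g,loss="soft_l1"); print(fn,m.sum(),np.round(s.x,1),"rms",np.sqrt(np.mean(s.fun**2)).round(2),"z",q[:,2].min().round(1),q[:,2].max().round(1))
E
python3 - <<'E'
from jf import *
jarfit("side.npz",(466,157),(5,48)); jarfit("side2.npz",(466,152),(5,48)); jarfit("side3.npz",(508,-60),(90,160))
E
```

```text
side.npz 128 [466.6 156.8] rms 0.74 z 11.2 42.9
side2.npz 162 [467.  153.3] rms 1.02 z 9.2 42.3
side3.npz 269 [505.1 -55.2] rms 1.61 z 104.9 155.6
```

```bash
python3 - <<'E'
from jf import *
for z in [(98,112),(112,126),(126,140),(98,140)]: jarfit("side3.npz",(506,-57),z)
for z in [(5,18),(18,32),(32,46)]: jarfit("side2.npz",(466,152),z)
for z in [(5,18),(18,32),(32,46)]: jarfit("side.npz",(466,152),z)
E
```

```text
side3.npz 7 [503.5 -53. ] rms 1.28 z 104.9 109.5
side3.npz 23 [504.2 -55. ] rms 0.86 z 115.1 121.8
side3.npz 24 [504.  -56.4] rms 0.87 z 128.2 137.2
side3.npz 182 [504.6 -54.8] rms 1.25 z 104.9 137.2
side2.npz 4 [468.7 156.7] rms 0.73 z 9.2 13.1
side2.npz 18 [466.1 153. ] rms 0.92 z 21.4 30.1
side2.npz 12 [467.1 152.3] rms 0.61 z 37.1 41.8
side.npz 1 [464.6 157.5] rms 0.0 z 14.1 14.1
side.npz 1 [463.7 154.3] rms 0.0 z 26.3 26.3
side.npz 6 [466.5 156.9] rms 0.75 z 36.3 42.8
```

The jar is tilted about 0.08 rad in the grip because its foot dragged while it was off-centre. I'll set it down on clear table, upright, and regrasp it centred.

>>> jog_arm --pt "0 -0.02 0 0 0 0" --pt "0 -0.05 0 -0.02 0 -0.03" --pt "0 -0.085 0 -0.04 0 -0.06" --pt "0 -0.115 0 -0.06 0 -0.09" --pt "0 -0.14 0 -0.08 0 -0.12" --pt "0 -0.155 0 -0.08 0 -0.16" --pt "0 -0.16 0 -0.08 0 -0.16" --pt "0 -0.16 0 -0.08 0 -0.16"

```text
t: 5.9
tcp_pos: [483.9, 97.5, 152.0]
tool_rot: [3.072, 0.005, 0.309]
contact_force: [-0.7, -1.0, -2.1]
opening: 56.3
grip_force: 32.7
```

```bash
python3 - <<'E'
from bench import r
from jf import *
s=r.read_state(); print({k:np.round(v,3).tolist() for k,v in s.items() if k in("q","tcp_pos","tool_rot","contact_force","opening")})
np.savez("side4.npz",**r.camera("side")); g=s["tcp_pos"][:2]
for z in [(98,112),(112,126),(126,140),(98,140)]: jarfit("side4.npz",g,z)
E
```

```text
{'q': [0.096, 0.292, -0.375, 0.894, -0.069, 2.928], 'tcp_pos': [483.868, 97.522, 151.999], 'tool_rot': [3.072, 0.005, 0.309], 'contact_force': [-0.699, -1.047, -2.053], 'opening': 56.291}
side4.npz 2 [446.2 148.4] rms 0.0 z 107.3 108.1
side4.npz 20 [480.8 101.9] rms 0.98 z 114.1 121.9
side4.npz 23 [481.  101.3] rms 0.76 z 130.6 138.4
side4.npz 167 [480.9 101.8] rms 0.9 z 106.6 138.4
```

>>> jog_arm --pt "0 0 0.03 0 0 0" --pt "0 0 0.06 0 0 0" --pt "0 0 0.08 0 0 0" --pt "0 0 0.09 0 0 0" --pt "0 0 0.093 0 0 0" --pt "0 0 0.095 0 0 0" --pt "0 0 0.096 0 0 0" --pt "0 0 0.097 0 0 0"

```text
t: 6.62
tcp_pos: [486.8, 89.0, 55.9]
tool_rot: [3.072, 0.003, 0.306]
contact_force: [0.4, -0.1, -3.1]
opening: 56.1
grip_force: 32.7
```

>>> jog_arm --pt "0 0 0.0005 0 0 0" --pt "0 0 0.001 0 0 0" --pt "0 0 0.001 0 0 0" --pt "0 0 0.001 0 0 0"

```text
t: 6.95
tcp_pos: [486.1, 89.3, 54.4]
tool_rot: [3.072, 0.004, 0.307]
contact_force: [0.3, 0.4, -1.6]
opening: 56.4
grip_force: 32.7
```

>>> jog_arm --pt "0 0 0.0005 0 0 0" --pt "0 0 0.001 0 0 0" --pt "0 0 0.0015 0 0 0" --pt "0 0 0.0015 0 0 0"

```text
t: 7.28
tcp_pos: [485.9, 89.1, 52.5]
tool_rot: [3.072, 0.005, 0.307]
contact_force: [-0.6, 0.0, -2.2]
opening: 56.2
grip_force: 32.7
```

>>> jog_arm --pt "0 0 0 0 0 0" --pt "0 0 0 0 0 0" --pt "0 0 0 0 0 0" --pt "0 0 0 0 0 0" --pt "0 0 -0.001 0.02 0 0" --pt "0 0 -0.001 0.05 0 0" --pt "0 0 -0.001 0.07 0 0" --pt "0 0 -0.001 0.07 0 0" --fingers 1

```text
t: 7.95
tcp_pos: [486.4, 88.6, 53.8]
tool_rot: [-3.14, 0.004, 0.306]
contact_force: [-0.1, 1.3, -0.1]
opening: 85.8
grip_force: 0.0
```

```bash
python3 - <<'E'
from bench import r
from jf import *
s=r.read_state(); print({k:np.round(v,3).tolist() for k,v in s.items() if k in("q","tcp_pos","tool_rot","contact_force","opening")})
np.savez("side5.npz",**r.camera("side")); g=s["tcp_pos"][:2]
for z in [(5,18),(18,32),(32,46),(5,46)]: jarfit("side5.npz",g,z)
E
```

```text
{'q': [0.032, 0.417, -0.49, 0.668, 0.001, 2.867], 'tcp_pos': [486.423, 88.555, 53.755], 'tool_rot': [-3.14, 0.004, 0.306], 'contact_force': [-0.065, 1.28, -0.125], 'opening': 85.832}
side5.npz 2 [481.2  94.8] rms 0.0 z 12.4 15.6
side5.npz 4 [481.7  94.6] rms 0.56 z 26.0 28.3
side5.npz 4 [474.6  89.1] rms 1.41 z 36.4 42.8
side5.npz 110 [482.5  94.4] rms 0.84 z 10.4 42.8
```

>>> jog_arm --pt "-0.0015 -0.0054 0 0 0 0" --pt "-0.0015 -0.0054 0 0 0 0" --pt "-0.0015 -0.0054 0 0 0 0" --pt "-0.0015 -0.0054 0 0 0 0" --pt "-0.0015 -0.0054 0 0 0 0" --fingers 1

```text
t: 8.42
tcp_pos: [482.9, 94.0, 53.7]
tool_rot: [-3.141, 0.005, 0.308]
contact_force: [0.2, -0.7, 0.4]
opening: 85.3
grip_force: 0.0
```

>>> jog_arm --pt "0 0 0 0 0 0" --pt "0 0 0 0 0 0" --pt "0 0 0 0 0 0" --pt "0 0 0 0 0 0" --pt "0 0 0 0 0 0" --fingers 0.74 --newtons 20

```text
t: 8.83
tcp_pos: [482.9, 93.8, 53.6]
tool_rot: [-3.141, 0.005, 0.307]
contact_force: [-0.0, 0.2, -0.5]
opening: 63.3
grip_force: 0.0
```

>>> jog_arm --pt "0 0 0 0 0 0" --pt "0 0 0 0 0 0" --pt "0 0 0 0 0 0" --pt "0 0 0 0 0 0" --pt "0 0 0 0 0 0" --fingers 0.69

```text
t: 9.25
tcp_pos: [483.0, 93.8, 53.7]
tool_rot: [-3.141, 0.005, 0.307]
contact_force: [-0.4, -2.8, 1.8]
opening: 58.9
grip_force: 0.6
```

```bash
python3 - <<'E'
from bench import r
from jf import *
s=r.read_state(); print({k:np.round(v,3).tolist() for k,v in s.items() if k in("tcp_pos","tool_rot","contact_force","opening","grip_force")})
c=r.camera("side");np.savez("side6.npz",**c); g=s["tcp_pos"][:2]
for z in [(5,25),(25,46),(5,46)]: jarfit("side6.npz",g,z)
cv2.imwrite("pics/a6.png",cv2.resize(c["frame"][140:290,190:340],None,fx=4,fy=4)[:,:,::-1])
E
```

```text
{'tcp_pos': [482.979, 93.758, 53.673], 'tool_rot': [-3.141, 0.005, 0.307], 'contact_force': [-0.366, -2.777, 1.796], 'grip_force': 0.607, 'opening': 58.91}
side6.npz 29 [482.8  94.3] rms 0.84 z 9.5 19.5
side6.npz 26 [482.8  94.4] rms 0.71 z 28.5 40.4
side6.npz 117 [482.4  94.3] rms 0.76 z 9.5 40.4
```

View pics/a6.png

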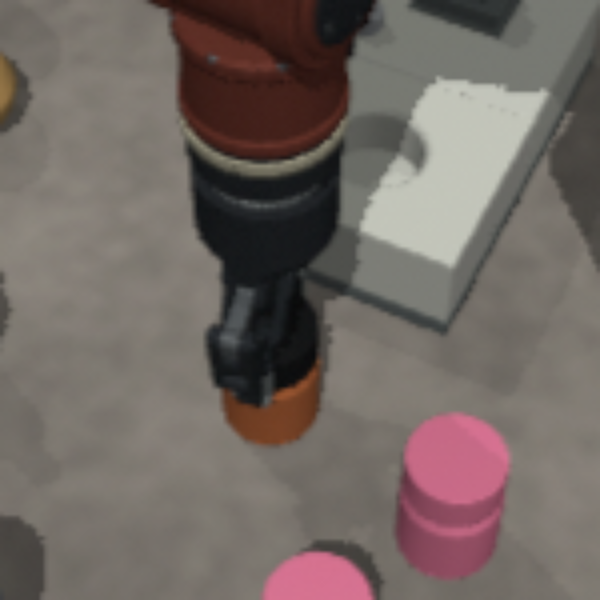

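The crop shows the jar standing upright between the fingers (lid at about (285,350)). The −y force means the jar sits slightly toward −y, so I'll shift about 1.5 mm that way and then close.

>>> jog_arm --pt "0 0.0015 0 0 0 0" --pt "0 0.0015 0 0 0 0" --pt "0 0.0015 0 0 0 0" --pt "0 0.0015 0 0 0 0"

```text
t: 9.63
tcp_pos: [483.3, 92.5, 53.6]
tool_rot: [-3.141, 0.005, 0.307]
contact_force: [0.9, -0.5, 0.6]
opening: 58.8
grip_force: 0.0
```

>>> jog_arm --pt "0 0 0 0 0 0" --pt "0 0 0 0 0 0" --pt "0 0 0 0 0 0" --pt "0 0 0 0 0 0" --pt "0 0 0 0 0 0" --pt "0 0 0 0 0 0" --fingers 0 --newtons 30

```text
t: 10.13
tcp_pos: [483.4, 92.4, 53.9]
tool_rot: [-3.141, 0.005, 0.307]
contact_force: [-1.4, -0.7, 5.0]
opening: 55.1
grip_force: 31.4
```

>>> jog_arm --pt "0 0 -0.02 0 0 0" --pt "0 0 -0.05 0 0 0" --pt "0 0 -0.08 0 0 0" --pt "-0.003 0.02 -0.096 0 0 0" --pt "-0.007 0.05 -0.096 0 0 0" --pt "-0.011 0.08 -0.096 0 0 0" --pt "-0.014 0.1 -0.096 0 0 0" --pt "-0.017 0.12 -0.096 0 0 0"

```text
t: 10.8
tcp_pos: [503.8, -28.3, 149.5]
tool_rot: [-3.141, 0.005, 0.307]
contact_force: [0.8, -0.1, -1.8]
opening: 55.4
grip_force: 33.2
```

>>> jog_arm --pt "-0.003 0.02 0 0 0 0" --pt "-0.005 0.033 0 0 0 0" --pt "-0.005 0.035 0 0 0 0" --pt "-0.005 0.035 0 0 0 0" --pt "-0.005 0.035 0 0 0 0" --pt "-0.005 0.035 0 0 0 0"

```text
t: 11.3
tcp_pos: [509.4, -60.9, 149.6]
tool_rot: [-3.141, 0.005, 0.308]
contact_force: [0.9, -0.1, -1.5]
opening: 55.0
grip_force: 33.2
```

```bash
python3 - <<'E'
from bench import r
from jf import *
s=r.read_state(); print({k:np.round(v,3).tolist() for k,v in s.items() if k in("tcp_pos","tool_rot","contact_force","opening","grip_force")})
c=r.camera("side");np.savez("side7.npz",**c); g=s["tcp_pos"][:2]
for z in [(98,118),(118,140),(98,140)]: jarfit("side7.npz",g,z)
E
```

```text
{'tcp_pos': [509.436, -60.906, 149.556], 'tool_rot': [-3.141, 0.005, 0.308], 'contact_force': [0.895, -0.115, -1.519], 'grip_force': 33.173, 'opening': 54.987}
side7.npz 47 [508.3 -59.2] rms 1.21 z 102.0 114.2
side7.npz 66 [508.2 -59.1] rms 0.87 z 122.6 137.4
side7.npz 177 [508.5 -59.1] rms 1.03 z 102.0 137.4
```

>>> jog_arm --pt "-0.0005 0.0009 0.005 0 0 0" --pt "-0.0005 0.0009 0.012 0 0 0" --pt "-0.0005 0.0009 0.018 0 0 0" --pt "-0.0005 0.0009 0.022 0 0 0" --pt "-0.0005 0.0009 0.025 0 0 0" --pt "-0.0005 0.0009 0.028 0 0 0" --pt "-0.0005 0.0009 0.03 0 0 0" --pt "-0.0005 0.0009 0.032 0 0 0"

```text
t: 12.02
tcp_pos: [509.4, -62.9, 117.5]
tool_rot: [-3.141, 0.005, 0.307]
contact_force: [0.4, -0.0, -1.6]
opening: 55.3
grip_force: 33.2
```

>>> jog_arm --pt "0 0 0.001 0 0 0" --pt "0 0 0.002 0 0 0" --pt "0 0 0.003 0 0 0" --pt "0 0 0.004 0 0 0" --pt "0 0 0.005 0 0 0" --pt "0 0 0.006 0 0 0"

```text
t: 12.52
tcp_pos: [509.4, -62.9, 111.6]
tool_rot: [-3.141, 0.005, 0.307]
contact_force: [0.3, 0.2, -2.3]
opening: 54.8
grip_force: 33.2
```

Clean entry with no contact force, so I'll continue.

>>> jog_arm --pt "0 0 0.002 0 0 0" --pt "0 0 0.004 0 0 0" --pt "0 0 0.006 0 0 0" --pt "0 0 0.008 0 0 0" --pt "0 0 0.01 0 0 0" --pt "0 0 0.012 0 0 0" --pt "0 0 0.014 0 0 0" --pt "0 0 0.016 0 0 0"

```text
t: 13.18
tcp_pos: [509.2, -62.9, 95.4]
tool_rot: [-3.141, 0.005, 0.307]
contact_force: [0.4, -0.2, -1.7]
opening: 55.2
grip_force: 33.2
```

>>> jog_arm --pt "0 0 0.002 0 0 0" --pt "0 0 0.004 0 0 0" --pt "0 0 0.005 0 0 0" --pt "0 0 0.006 0 0 0" --pt "0 0 0.007 0 0 0" --pt "0 0 0.007 0 0 0"

```text
t: 13.68
tcp_pos: [509.1, -62.9, 88.5]
tool_rot: [-3.141, 0.005, 0.307]
contact_force: [0.6, 0.3, -2.6]
opening: 55.3
grip_force: 33.2
```

>>> jog_arm --pt "0 0 0.0005 0 0 0" --pt "0 0 0.001 0 0 0" --pt "0 0 0.0015 0 0 0" --pt "0 0 0.002 0 0 0" --pt "0 0 0.002 0 0 0"

```text
t: 14.1
tcp_pos: [509.3, -62.9, 86.9]
tool_rot: [-3.141, 0.005, 0.307]
contact_force: [-0.7, 0.5, 2.6]
opening: 55.2
grip_force: 33.5
```

>>> jog_arm --pt "0 0 0.0005 0 0 0" --pt "0 0 0.001 0 0 0" --pt "0 0 0.001 0 0 0"

```text
t: 14.35
tcp_pos: [509.4, -62.9, 86.9]
tool_rot: [-3.142, 0.004, 0.307]
contact_force: [-6.4, 2.0, 15.2]
opening: 55.2
grip_force: 34.6
```

Seated on the floor. I'll relax the push and release.

>>> jog_arm --pt "0 0 -0.001 0 0 0" --pt "0 0 -0.001 0 0 0"

```text
t: 14.52
tcp_pos: [509.4, -62.9, 86.9]
tool_rot: [-3.141, 0.004, 0.307]
contact_force: [-0.6, 1.3, 5.2]
opening: 55.2
grip_force: 33.8
```

>>> jog_arm --pt "0 0 0 0 0 0" --pt "0 0 0 0 0 0" --pt "0 0 0 0 0 0" --pt "0 0 0 0 0 0" --pt "0 0 0 0 0 0" --pt "0 0 0 0 0 0" --fingers 1

```text
t: 15.02
tcp_pos: [509.2, -62.9, 86.6]
tool_rot: [-3.141, 0.005, 0.307]
contact_force: [0.4, 0.4, 0.6]
opening: 85.5
grip_force: 0.0
```

>>> jog_arm --pt "0 0 -0.01 0 0 0" --pt "0 0 -0.03 0 0 0" --pt "0 0 -0.05 0 0 0" --pt "0 0 -0.07 0 0 0" --pt "0 0 -0.09 0 0 0" --pt "0 0 -0.09 0 0 0"

```text
t: 15.52
tcp_pos: [511.7, -63.4, 181.0]
tool_rot: [3.139, -0.0, 0.307]
contact_force: [0.9, 0.2, -0.2]
opening: 85.2
grip_force: 0.0
```

>>> jog_arm --pt "-0.01 0.03 0 0 0 0.05" --pt "-0.02 0.06 0 0 0 0.1" --pt "-0.03 0.09 0 0 0 0.15" --pt "-0.04 0.12 0 0 0 0.177" --pt "-0.047 0.138 0 0 0 0.177" --pt "-0.047 0.138 0 0 0 0.177" --pt "-0.047 0.138 0 0 0 0.177" --pt "-0.047 0.138 0 0 0 0.177" --fingers 0 --newtons 20

```text
t: 16.18
tcp_pos: [506.3, -208.0, 176.8]
tool_rot: [-3.141, 0.005, 0.13]
contact_force: [-0.2, 0.3, -0.2]
opening: 0.1
grip_force: 0.0
```

>>> jog_arm --pt "0 0 0.01 0 0 0" --pt "0 0 0.03 0 0 0" --pt "0 0 0.04 0 0 0" --pt "0 0 0.05 0 0 0" --pt "0 0 0.055 0 0 0" --pt "0 0 0.055 0 0 0"

```text
t: 16.68
tcp_pos: [505.6, -207.9, 120.6]
tool_rot: [-3.141, 0.007, 0.131]
contact_force: [0.5, 1.2, 0.1]
opening: -0.1
grip_force: 0.0
```

```bash
python3 - <<'E'
from bench import r
from jf import *
s=r.read_state(); print({k:np.round(v,3).tolist() for k,v in s.items() if k in("tcp_pos","tool_rot","contact_force","opening","grip_force")})
c=r.camera("side");np.savez("side8.npz",**c); P=cloud(c)
m=(np.hypot(P[...,0]-508,P[...,1]+60)<35)&(P[...,2]>100)&(P[...,2]<125); print("lid z",np.percentile(P[m][:,2],[50,90]),P[m].mean(0),m.sum())
b=r.camera("top")
a=cv2.resize(c["frame"][100:230,240:370],None,fx=3,fy=3); d=cv2.resize(b["frame"][120:250,270:400],None,fx=3,fy=3)
cv2.imwrite("pics/a8.png",np.hstack([a,d])[:,:,::-1])
E
```

```text
{'tcp_pos': [505.632, -207.903, 120.564], 'tool_rot': [-3.141, 0.007, 0.131], 'contact_force': [0.466, 1.247, 0.079], 'grip_force': 0.0, 'opening': -0.087}
lid z [116.3664671  118.56573756] [505.25251189 -55.72243505 114.81356955] 409
```

View pics/a8.png

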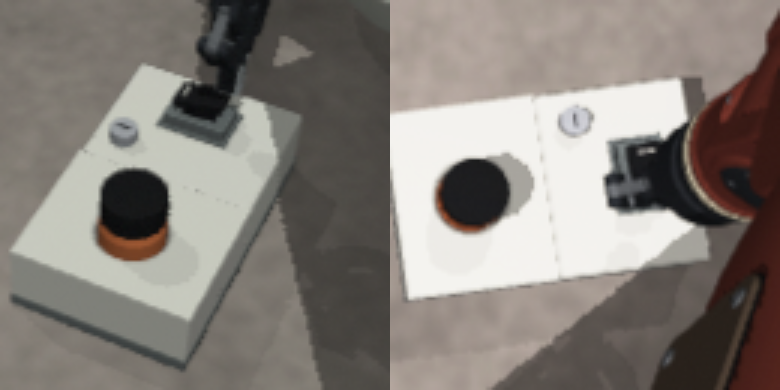

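The side crop shows the jar seated (lid at (135,205)), with the closed fingertip above the rocker's −x end at (225,85). The top crop confirms it. Next I'll feel downward.

>>> jog_arm --pt "0.0027 0.0013 0.004 0 0 0" --pt "0.0027 0.0013 0.008 0 0 0" --pt "0.0027 0.0013 0.01 0 0 0" --pt "0.0027 0.0013 0.011 0 0 0" --pt "0.0027 0.0013 0.012 0 0 0" --pt "0.0027 0.0013 0.012 0 0 0"

```text
t: 17.28
tcp_pos: [509.0, -209.6, 109.6]
tool_rot: [3.141, 0.005, 0.13]
contact_force: [-0.1, 0.2, 0.1]
opening: 0.0
grip_force: 0.0
```

>>> jog_arm --pt "0 0 0.0005 0 0 0" --pt "0 0 0.001 0 0 0" --pt "0 0 0.0015 0 0 0" --pt "0 0 0.002 0 0 0" --pt "0 0 0.0025 0 0 0"

```text
t: 17.7
tcp_pos: [509.1, -209.6, 107.3]
tool_rot: [3.141, 0.005, 0.13]
contact_force: [-0.1, 0.1, 0.7]
opening: -0.2
grip_force: 0.0
```

>>> jog_arm --pt "0 0 0.0005 0 0 0" --pt "0 0 0.001 0 0 0" --pt "0 0 0.0015 0 0 0" --pt "0 0 0.002 0 0 0"

```text
t: 18.03
tcp_pos: [508.8, -209.7, 105.7]
tool_rot: [3.141, 0.005, 0.13]
contact_force: [-2.8, 0.3, 5.5]
opening: 0.1
grip_force: 3.0
```

>>> jog_arm --pt "0 0 0.0005 0 0 0" --pt "0 0 0.001 0 0 0" --pt "0 0 0.0015 0 0 0"

```text
t: 18.28
tcp_pos: [508.5, -209.7, 103.9]
tool_rot: [3.141, 0.006, 0.13]
contact_force: [-1.7, 0.1, 2.8]
opening: -0.1
grip_force: 1.6
```

>>> jog_arm --pt "0 0 0.0005 0 0 0" --pt "0 0 0.001 0 0 0" --pt "0 0 0.0015 0 0 0"

```text
t: 18.53
tcp_pos: [509.3, -209.6, 102.2]
tool_rot: [3.141, 0.004, 0.13]
contact_force: [0.1, 1.2, 1.7]
opening: 0.4
grip_force: 0.0
```

>>> jog_arm --pt "0 0 0.0005 0 0 0" --pt "0 0 0.001 0 0 0" --pt "0 0 0.001 0 0 0" --pt "0 0 0.001 0 0 0"

```text
t: 18.87
tcp_pos: [509.1, -209.6, 101.2]
tool_rot: [3.141, 0.005, 0.13]
contact_force: [0.0, 0.2, -0.4]
opening: -0.0
grip_force: 0.0
```

The force has dropped to zero, so the rocker has snapped. I'll retreat and verify.

>>> jog_arm --pt "0 0 -0.01 0 0 0" --pt "0 0 -0.03 0 0 0" --pt "-0.02 0.03 -0.06 0 0 0" --pt "-0.04 0.06 -0.09 0 0 0" --pt "-0.06 0.09 -0.1 0 0 0" --pt "-0.08 0.12 -0.1 0 0 0" --pt "-0.08 0.12 -0.1 0 0 0" --pt "-0.08 0.12 -0.1 0 0 0"

```text
t: 19.53
tcp_pos: [444.9, -340.9, 202.7]
tool_rot: [3.14, 0.004, 0.127]
contact_force: [-0.1, 0.7, 0.1]
opening: 0.2
grip_force: 0.0
```

```bash
python3 - <<'E'
from bench import r
from h import *
s=r.read_state(); print({k:np.round(v,3).tolist() for k,v in s.items() if k in("t","tcp_pos","contact_force","joint_velocities")})
for n,w in(("top",(520.1,-127.8)),("side",(517.6,-125.8))):
    c=r.camera(n); P=cloud(c); Z=P[...,2]; a=.13; dx,dy=P[...,0]-w[0],P[...,1]-w[1]
    X=np.cos(a)*dx+np.sin(a)*dy; Y=-np.sin(a)*dx+np.cos(a)*dy
    d=(np.abs(Y+80)<10)&(np.abs(X)<24)&(Z>75)&(Z<115)
    print(n,[(x,round(float(np.median(Z[d&(X>=x)&(X<x+6)])),1)) for x in range(-22,20,6) if (d&(X>=x)&(X<x+6)).any()])
    m=(np.hypot(dx+9,dy-64)<40)&(Z>114); print("lid",P[m].mean(0).round(1),m.sum())
E
```

```text
{'t': 19.533, 'joint_velocities': [0.054, 0.002, -0.029, -0.001, 0.012, 0.017], 'tcp_pos': [444.929, -340.9, 202.739], 'contact_force': [-0.138, 0.654, 0.071]}
top [(-22, 97.2), (-16, 98.1), (-10, 99.5), (-4, 101.4), (2, 102.8), (8, 102.7), (14, 104.6)]
lid [510.2 -62.3 116.7] 380
side [(-22, 95.4), (-16, 97.9), (-10, 99.9), (-4, 100.3), (2, 102.3), (8, 103.1), (14, 104.4)]
lid [507.1 -59.3 116.9] 320
```

The rocker slope has reversed, so it is on. The lid is level at seated height and the arm is clear of everything.

```bash
python3 -c "
from bench import r
print(r.hand_in())"
```

```text
the job is handed in; nothing more can be done
None
```

The jar is seated upright in the well and released, the rocker is on by the final camera check, and the job was handed in at about 19.6 s; no verdict came back, and I did not re-measure the tin and spice bottle, though nothing went near them.

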